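# Fetch the pipette from the bench drawer and lay it on its rest

### The job

Pull the bench cabinet's drawer open by its handle, take out the blue pipette and set it down, without dropping it, on the raised two-fork rest: hook upward, its handle in the wide white fork and its white shaft in the narrow orange fork. Then push the drawer fully shut, and leave the bottle, the flask and the beaker where they stand.

Things in the scene. Friction and masses are not known exactly. Their poses are not given: they have to be found in the camera images.
- cabinet: Fixed grey bench-top cabinet with one dark wooden drawer: 330 mm wide (y), 260 mm deep (x), 90 mm high. Origin on the bench, midway across the width, 100 mm in front of the shut drawer's outer face (the cabinet spans x +100 to +360 mm). x points level into the cabinet; the drawer opens along -x. It stands on either side of the bench, the rest on the other.
- drawer (a joint): How far the drawer is pulled out, m: 0 shut, 0.17 at its stop; starts 0 to 10 mm ajar. Slides with 1 to 2 N of drag, no spring, stays where left. An open tray, 198 mm (x) by 288 mm (y) inside; above the bench: floor 22 mm, rims 61 mm, upper edge of the front 76 mm. The front is 15 mm thick.
- drawer_handle (a point): Midpoint of the drawer's steel bar handle: a round bar 11 mm thick and 110 mm long, level, parallel to the cabinet's y axis, 60 mm above the bench and 42 mm (to its centre) in front of the drawer front, on two thin stems 47 mm to each side of the middle. It moves with the drawer; its axes are those of the cabinet.
- pipette: Loose pipette, 210 mm long, 0.08 to 0.17 kg, lying across the drawer, 75 to 100 mm behind its front's outer face, hook up; may slide. Origin in the underside near its centre of mass; x points to the nozzle, z up. Blue handle 24 mm wide, 22 mm high, x -65 to +45 mm; white shaft 14 mm thick to x +100, its axis 11 mm up; nozzle to +120; red plunger to -90. Hook x -60 to -38 mm, 37 mm high.
- pipette_nozzle (a point): The nozzle's end: 120 mm along the pipette's x axis from its origin, 11 mm above its underside.
- rest: Fixed pipette rest: grey base 160 x 80 x 8 mm (x -60 to +100 mm), two upright forks 8 mm thick along x. Wide white fork at x -35 mm: floor 55 mm above the bench, 32 mm wide, for the handle. Narrow orange fork at x +75 mm: floor 59 mm up, 20 mm wide, for the shaft. Prongs lean outward, 17 mm high. Origin on the bench; x points from the white to the orange fork.
- rest_seat (a point): Where the pipette's origin belongs when it is seated, with their x axes the same way: 55 mm above the rest's origin, same axes as the rest.
- reagent_bottle: Amber reagent bottle, 62 mm in diameter and 140 mm high, standing on the bench beyond the rest. Origin in the centre of its underside. Leave it alone.
- flask: Clear conical flask, 72 mm in diameter at the foot and 110 mm high, standing on top of the cabinet. Origin in the centre of its underside. Leave it alone.
- beaker: Clear beaker, 68 mm in diameter and 85 mm high, standing on the bench beyond the rest. Origin in the centre of its underside. Leave it alone.
There are look-alikes about, which are no part of the job. Leave any green or turquoise look-alike of the rest alone.

How it is judged:
By the outcome, as a careful person would: the job done as asked, in the order asked, and still so for the second after the job is handed in, with the robot touching nothing.
It also fails if it takes over 62 s, if anything falls off the work surface, if the arm or the gripper's body presses on something with over 40 N, if the wrist force passes 120 N, or if a joint passes its speed limit or range.

### The arm

A 7-joint arm with a two-finger parallel gripper is mounted at the origin on the work surface. World frame = base frame: x ahead of the robot, y to its left, z up, the work surface at z = 0. Lengths are in m, angles in rad, forces in N, time in s.
With the tool pointing down it reaches from about 0.4 to 0.875 m from the base axis. Payload 6.5 kg.
Tool frame: the origin (TCP) lies on the centre line of the jaws, within the pads' length; the fingertips stand 8 mm ahead of it and the grasp point (between the pads) lies 11 mm behind it; z points along the fingers, y is the direction in which the jaws open and shut (so a half turn about z gives the same grasp; the last joint's range is limited). The gripper opens to 88 mm and grips with 3 to 60 N. Pads are 18 mm wide; open, the fingers measure 123 mm over their backs; the gripper's body (75 mm by 187 mm) begins 45 mm behind the grasp point.
Start: joints at [1.06, 0.536, -0.004, 1.538, 0.003, 1.067, -0.071], TCP at [0.28, -0.587, 0.247] pointing down, gripper open.
Joint ranges: [-2.7, 2.7], [-0.37, 2.16], [-1.27, 1.26], [0.24, 2.4], [-1.31, 4.45], [0.19, 1.91], [-2.76, 2.76]. Speed limits (rad/s): [2.39, 2.39, 3.14, 3.14, 3.14, 3.14, 3.14].

### API

Orientations are given as a unit quaternion [x, y, z, w].
In Python, from station import observe, grab_frame, hand_in, look_for, trace, pinpoint gives the robot as it stands.
- The arm moves only by the shell command python3 -m creep 'ROWS' [FORCE]. ROWS is JSON, a list that holds one entry, the list of rows, each a list of 5 numbers: the shift along the tool's x, y, z in m, then the turn about the tool's z in rad, then the opening, from -1 (shut) to 1 (fully open). In form: [[[tx, ty, tz, spin, gripper], ...]]. A call has 1 to 10 rows; each row shifts and turns the commanded pose from where the row before left it, along the tool's axes as they then stand; what a row does not reach is not made up. A row lasts 1/10 s, in which the tool goes at most 50 mm and 8.59 degrees, less where a joint would pass 70% of its speed; a pose out of reach is approached as far as the arm can. A call is refused whole if a number of a shift passes 0.05 or a number of a turn 0.15, either way. A call with a gripper value outside its range is refused whole. The fingers move at their own pace and stop on an object; FORCE is the grip in N (left out, the last holds). Time passes only in rows, so rows that do not move let the fingers close. It gives the time, the measured TCP pose, the force and the opening at its end, in the units of the state.
- observe(): the state, without advancing time (a new reading comes with each control period).
- grab_frame(name): name is "side" or "top" or "wrist"; returns a dict with "img" (420x560x3 uint8, red, green, blue), "K" (3x3 intrinsics, pixels), "world_to_cam" (4x4, takes a point from world to camera coordinates). Camera axes: x right, y down, z forward; pixel columns grow to the right and rows downward; lengths in m; the calibration is good to about 2 mm. A picture is of the moment at which its call begins. There is no depth.
- hand_in(): hands the job in, once; it reports no verdict.
Trained networks look in a picture, given as the dict that the camera call returned (one of the last four; its "shot" number tells which), for a name from the list of things; names that differ only in an ending like _2 or _b are one class to them, and where a whole thing is asked for, a point or a joint stands for the part that bears it (a point fixed in the world has none). Each returns a list of dicts, best first, with "conf" (0 to 1); they miss things now and then, are a little off and sometimes report something else, mostly with a low value. They report only what shows in the picture. A call takes as long as a camera call. They do not tell look-alikes from the thing itself.
- look_for(picture, query): "pixel" ([column, row] in pixels, amid what is visible of it).
- trace(picture, query): "mask" (420x560 bool, what is visible of it) and "pixel" ([column, row] in pixels, amid what is visible of it).
- pinpoint(picture, query): "pixel" ([column, row] in pixels: a listed point, or the origin of a listed thing).
The state is a dict: "clock": time; "q": joint angles; "dq": joint speeds; "effort": joint torques, N m; "tool_pos": TCP position; "orientation": TCP orientation; "contact_force": force on the tool from outside, world axes, zero at the start; "wrist_torque": the same for the moment, N m; "opening": opening from 0.0 (shut) to 1.0 (fully open).
Only numpy, scipy, OpenCV 4.12 (cv2) and the standard library are available. Lean on these libraries where they do the work, as an engineer would, in place of code of your own. Each camera call takes 0.05 s, during which the arm holds its last target. There are 200 camera calls.

## Working session

There is one attempt and no reset: what is moved stays moved. The work goes in short steps, Python scripts to look and compute and a shell command to move; the robot and the scene stay as the last step left them, time stands still between calls to the robot, and variables do not carry over. Pictures are saved under pics/ and viewed, about 8 in all and at most 12, crops included, and the job is handed in when it is done.

```bash
mkdir -p pics
cat > h.py <<'E'
import numpy as np, cv2
from station import *
from scipy.spatial.transform import Rotation as R
def save(f,n): cv2.imwrite('pics/'+n,f['img'][:,:,::-1])
def onplane(f,px,z):
    K=np.array(f['K']);T=np.array(f['world_to_cam'])
    d=T[:3,:3].T@np.linalg.inv(K)@np.array([px[0],px[1],1.]); c=-T[:3,:3].T@T[:3,3]
    return c+d*(z-c[2])/d[2]
def proj(f,p):
    K=np.array(f['K']);T=np.array(f['world_to_cam']);q=K@(T[:3,:3]@np.array(p)+T[:3,3]);return q[:2]/q[2]
E
python3 - <<'E'
from h import *
np.set_printoptions(precision=3,suppress=True)
s=observe();print(s['clock'],s['tool_pos'],s['orientation'],s['opening'])
F={n:grab_frame(n) for n in('side','top')}
cv2.imwrite('pics/a.png',cv2.resize(np.hstack([F['top']['img'],F['side']['img']])[:,:,::-1],(800,300)))
save(F['top'],'top.png');save(F['side'],'side.png')
for n in F:
  for q,z in(('cabinet',0),('drawer_handle',.06),('rest',0),('rest_seat',.055),('pipette',.022),('reagent_bottle',0),('beaker',0),('flask',.09)):
    for r in pinpoint(F[n],q)[:3]: print(n,q,round(r['conf'],2),np.round(r['pixel']),onplane(F[n],r['pixel'],z))
E
```

```text
0.0 [ 0.279 -0.586  0.246] [ 0.975  0.221 -0.    -0.001] 1.0021356060801145
side drawer_handle 0.93 [200. 279.] [0.602 0.203 0.06 ]
side rest 0.92 [310. 195.] [ 0.532 -0.219 -0.   ]
side rest 0.89 [302. 136.] [ 0.683 -0.474  0.   ]
side rest 0.84 [365. 168.] [ 0.435 -0.421  0.   ]
side rest_seat 0.8 [298. 124.] [ 0.697 -0.46   0.055]
side rest_seat 0.78 [365. 221.] [ 0.346 -0.148  0.055]
side rest_seat 0.65 [317. 185.] [ 0.511 -0.21   0.055]
side reagent_bottle 0.69 [257. 194.] [ 0.669 -0.146 -0.   ]
side beaker 0.77 [282. 170.] [ 0.656 -0.279  0.   ]
side flask 0.95 [160. 239.] [0.734 0.174 0.09 ]
top drawer_handle 0.78 [180. 182.] [0.6   0.213 0.06 ]
top rest 0.98 [405. 243.] [ 0.446 -0.431  0.   ]
top rest 0.88 [328. 214.] [ 0.526 -0.21   0.   ]
top rest 0.88 [308. 273.] [ 0.353 -0.155  0.   ]
top rest_seat 0.89 [422. 154.] [ 0.694 -0.46   0.055]
top rest_seat 0.83 [310. 272.] [ 0.36  -0.156  0.055]
top rest_seat 0.71 [414. 242.] [ 0.45  -0.44   0.055]
top reagent_bottle 0.76 [312. 162.] [ 0.677 -0.159  0.   ]
top reagent_bottle 0.53 [332. 215.] [ 0.523 -0.22   0.   ]
top beaker 0.98 [353. 169.] [ 0.659 -0.28   0.   ]
top flask 0.95 [194. 134.] [0.728 0.172 0.09 ]
```

View pics/top.png

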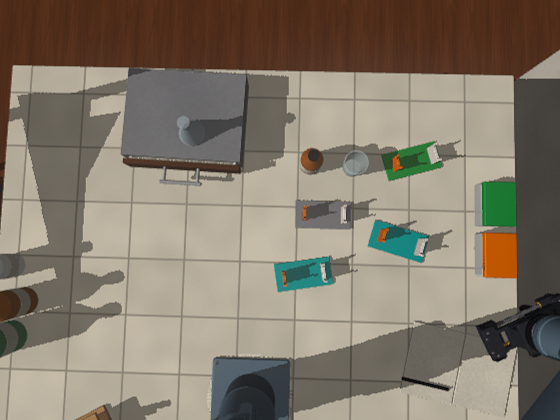

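View pics/side.png

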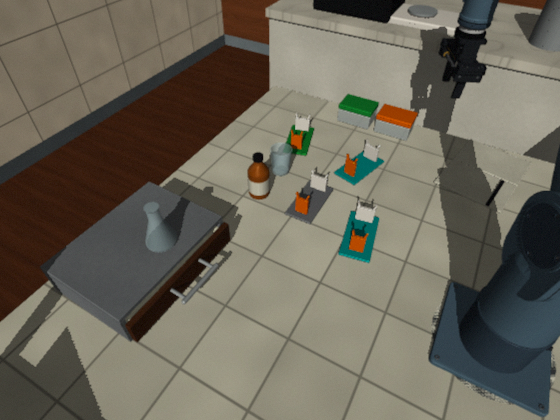

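The top picture shows the cabinet with the handle at (181,182) and the flask at (194,134). The real grey-based rest is at (328,214), with its orange fork at (305,213) and white fork at (345,213). The turquoise and green ones are decoys.

Run:
```python
from h import *
np.set_printoptions(precision=3,suppress=True)
f=grab_frame('top');g=grab_frame('side')
def T(f,q): return trace(f,q)[0]['mask']
img=f['img'].astype(int)
# handle bar ends, side+top by picture pixels
for p in ((161,183),(200,185)): print('top bar',onplane(f,p,.06))
for p in ((179,299),(217,265)): print('side bar',onplane(g,p,.06))
# cabinet top front edge corners at z=.09
for p in ((122,157),(240,162),(128,70),(246,74)): print('cab top',onplane(f,p,.09))
for n,F in(('top',f),('side',g)):
  hsv=cv2.cvtColor(F['img'],cv2.COLOR_RGB2HSV)
  for r in trace(F,'rest'):
    m=r['mask']; o=m&(hsv[...,0]<18)&(hsv[...,1]>170)&(hsv[...,2]>100); w=m&(hsv[...,1]<40)&(hsv[...,2]>150)
    po=np.argwhere(o).mean(0)[::-1];pw=np.argwhere(w).mean(0)[::-1]
    a,b=onplane(F,po,.055),onplane(F,pw,.055);print(n,r['conf'],r['pixel'],a,b,'d',np.linalg.norm(a-b),'yaw',np.arctan2(*(a-b)[1::-1]))
```

```text
top bar [0.595 0.265 0.06 ]
top bar [0.593 0.155 0.06 ]
side bar [0.612 0.265 0.06 ]
side bar [0.593 0.154 0.06 ]
cab top [0.66  0.367 0.09 ]
cab top [0.655 0.043 0.09 ]
cab top [0.906 0.364 0.09 ]
cab top [0.901 0.034 0.09 ]
top 0.94 [399.7, 241.2] [ 0.469 -0.353  0.055] [ 0.436 -0.449  0.055] d 0.10072246731876859 yaw 1.2376435926078235
top 0.76 [325.1, 216.7] [ 0.524 -0.137  0.055] [ 0.509 -0.225  0.055] d 0.08930381646359128 yaw 1.3996421981908131
top 0.75 [303.9, 274.7] [ 0.342 -0.085  0.055] [ 0.344 -0.178  0.055] d 0.09284390569946739 yaw 1.5924989073775462
top 0.58 [410.3, 159.3] [ 0.668 -0.39   0.055] [ 0.694 -0.491  0.055] d 0.1050806499857585 yaw 1.8226581991611142
side 0.93 [358.2, 238.0] [ 0.338 -0.072  0.055] [ 0.355 -0.172  0.055] d 0.10099809580766977 yaw 1.7407987698548038
side 0.88 [301.6, 134.4] [ 0.66  -0.376  0.055] [ 0.687 -0.468  0.055] d 0.09570633906683584 yaw 1.8553958271818631
side 0.78 [308.0, 198.0] [ 0.515 -0.122  0.055] [ 0.513 -0.223  0.055] d 0.10113441229648056 yaw 1.5538205573931996
side 0.61 [362.4, 165.2] [ 0.46  -0.336  0.055] [ 0.429 -0.433  0.055] d 0.10152304755281856 yaw 1.2606375543124027
```

```bash
python3 -m creep '[[[0,0,0,-0.14,1],[0,0,0,-0.14,1],[0,0,0,-0.14,1],[0,0,0,-0.14,1],[0,0,0,-0.14,1],[0,0,0,-0.14,1],[0,0,0,-0.14,1],[0,0,0,-0.13,1]]]'; python3 -m creep '[[[0.045,0.018,0,0,0],[0.045,0.018,0,0,0],[0.045,0.018,0,0,0],[0.045,0.018,0,0,0],[0.045,0.018,0,0,0],[0.045,0.018,0,0,0],[0.045,0.018,0,0,0],[0.045,0.018,0,0,0],[0.045,0.018,0,0,0],[0.045,0.018,0,0,0]]]'
```

```text
clock: 1.9
tool_pos: [0.2796, -0.5868, 0.2467]
orientation: [0.711, 0.703, -0.0, -0.0]
contact_force: [-0.6, 0.1, -0.4]
opening: 1.003
clock: 2.9
tool_pos: [0.4674, -0.138, 0.2471]
orientation: [0.713, 0.701, 0.0, 0.0]
contact_force: [0.2, -0.5, 0.2]
opening: 0.497
```

Run:
```python
from h import *
np.set_printoptions(precision=3,suppress=True)
f=grab_frame('wrist');save(f,'w1.png')
for q,z in(('rest',0),('rest_seat',.055)):
  for r in pinpoint(f,q)[:3]: print(q,r['conf'],r['pixel'],onplane(f,r['pixel'],z))
```

```text
rest 0.84 [189.9, 197.3] [ 0.352 -0.159  0.   ]
rest 0.71 [264.9, 366.3] [ 0.443 -0.431  0.   ]
rest 0.63 [316.5, 233.8] [ 0.519 -0.213  0.   ]
rest_seat 0.9 [179.0, 213.7] [ 0.354 -0.165  0.055]
rest_seat 0.8 [323.4, 252.9] [ 0.52  -0.217  0.055]
```

View pics/w1.png

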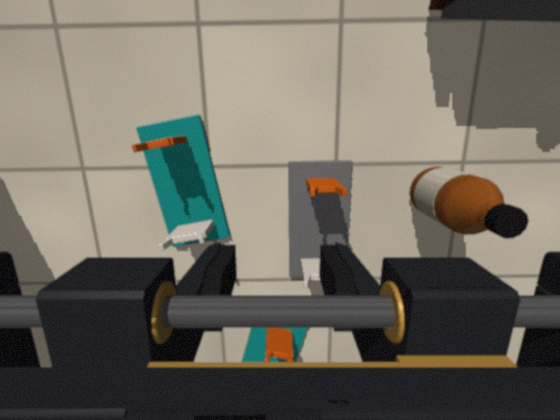

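```bash
python3 -m creep '[[[0.046,0.014,0,0,-0.3],[0.046,0.014,0,0,-0.3],[0.046,0.014,0,0,-0.3],[0.046,0.014,0,0,-0.3],[0.046,0.014,0,0,-0.3],[0.046,0.014,0,0,-0.3],[0.046,0.014,0,0,-0.3],[0.046,0.014,0,0,-0.3],[0,0,0,0,-0.3]]]'
python3 - <<'E'
from h import *
np.set_printoptions(precision=3,suppress=True)
f=grab_frame('wrist');save(f,'w2.png')
for q,z in(('drawer_handle',.06),('flask',.09)):
  for r in pinpoint(f,q)[:3]: print(q,r['conf'],r['pixel'],onplane(f,r['pixel'],z))
E
```

```text
clock: 3.95
tool_pos: [0.5847, 0.2331, 0.2466]
orientation: [0.71, 0.704, 0.002, -0.002]
contact_force: [0.3, 0.2, -0.8]
opening: 0.35
drawer_handle 0.63 [286.6, 211.6] [0.594 0.209 0.06 ]
flask 0.95 [415.1, 244.8] [0.728 0.18  0.09 ]
```

View pics/w2.png

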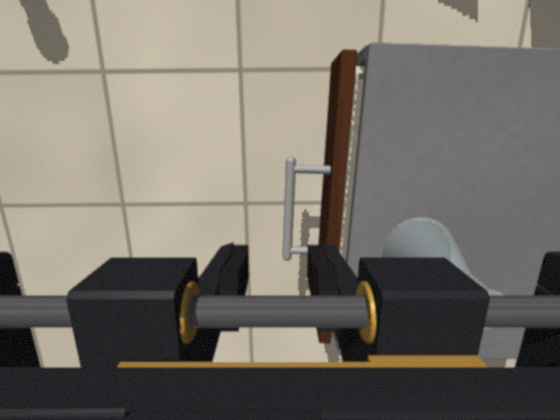

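The first wrist picture shows the grey rest with its orange fork at (326,186) and its base's far edge at (289–352,161). The second shows the bar from (291,160) to (287,256).

Run:
```python
from h import *
np.set_printoptions(precision=4,suppress=True)
f=grab_frame('wrist')
for p in ((291,160),(287,256)): print('bar',onplane(f,p,.06))
for p in ((355,52),(330,330)): print('front top outer?',onplane(f,p,.076))
for p in ((366,47),(346,260)): print('cab top edge',onplane(f,p,.09))
# shift f pose for w1: camera moved with the tool; use tool delta
o=observe()['tool_pos'];d=np.array([.4674,-.138,.2471])-o
g=dict(f);T=np.array(f['world_to_cam']).copy();T[:3,3]-=T[:3,:3]@d;g['world_to_cam']=T
for p in ((289,162),(351,161),(291,277)): print('base',onplane(g,p,.008))
for p in ((326,180),): print('orange top',onplane(g,p,.076))
print(proj(g,[.52,-.215,.055]))
print(observe()['q'])
```

```text
bar [0.5996 0.2564 0.06  ]
bar [0.5943 0.1449 0.06  ]
front top outer? [0.6588 0.3567 0.076 ]
front top outer? [0.6446 0.0549 0.076 ]
cab top edge [0.665  0.3577 0.09  ]
cab top edge [0.6564 0.1529 0.09  ]
base [ 0.4816 -0.1139  0.008 ]
base [ 0.5587 -0.114   0.008 ]
base [ 0.4832 -0.2729  0.008 ]
orange top [ 0.5174 -0.1248  0.076 ]
[323.4697 251.933 ]
[-0.0675  0.5543 -0.5325  1.5796  0.3074  1.0933 -0.696 ]
```

```bash
python3 -m creep '[[[0,0.014,0,0.035,-0.3],[0,0,0.045,0,-0.3],[0,0,0.045,0,-0.3],[0,0,0.045,0,-0.3],[0,0,0.035,0,-0.3],[0,0,0.021,0,-0.3],[0,0,0,0,-0.3]]]'
python3 -m creep '[[[0,0,0,0,-1],[0,0,0,0,-1],[0,0,0,0,-1],[0,0,0,0,-1]]]' 30
```

```text
clock: 4.85
tool_pos: [0.5969, 0.2223, 0.0526]
orientation: [0.726, 0.688, -0.003, -0.0]
contact_force: [-0.5, -0.0, 0.0]
opening: 0.35
clock: 5.25
tool_pos: [0.5997, 0.2261, 0.0575]
orientation: [0.725, 0.689, 0.001, 0.001]
contact_force: [-1.1, -2.4, 6.9]
opening: 0.114
```

```bash
python3 -m creep '[[[0,-0.01,0,0,-1],[0,-0.02,0,0,-1],[0,-0.02,0,0,-1],[0,-0.02,0,0,-1],[0,-0.02,0,0,-1],[0,-0.02,0,0,-1],[0,-0.02,0,0,-1],[0,-0.015,0,0,-1],[0,-0.01,0,0,-1],[0,0,0,0,-1]]]'
python3 -m creep '[[[0,-0.003,0,0,-1],[0,-0.003,0,0,-1],[0,0,0,0,-1]]]'
```

```text
clock: 6.25
tool_pos: [0.4431, 0.2324, 0.0573]
orientation: [0.725, 0.689, -0.001, 0.002]
contact_force: [-1.3, -7.8, 17.6]
opening: 0.113
clock: 6.55
tool_pos: [0.4386, 0.2326, 0.0573]
orientation: [0.725, 0.688, -0.0, 0.002]
contact_force: [-1.0, -8.1, 17.9]
opening: 0.116
```

```bash
python3 -m creep '[[[0,-0.004,0,0,-1],[0,-0.003,0,0,-1],[0,0,0,0,-1]]]'
```

```text
clock: 6.85
tool_pos: [0.4342, 0.2328, 0.0574]
orientation: [0.726, 0.688, 0.001, 0.003]
contact_force: [7.2, -8.0, 9.8]
opening: 0.113
```

```bash
python3 -m creep '[[[0,0,0,0,-0.3],[0,0,0,0,-0.3],[0,0,-0.02,0,-0.3],[0,0,-0.045,0,0],[0,0,-0.045,0,0],[0,0,-0.045,0,0],[-0.04,0.04,-0.045,0,0],[-0.04,0.04,0,0,0],[0,0.04,0,0,0],[0,0,0,0,0]]]'
python3 - <<'E'
from h import *
np.set_printoptions(precision=4,suppress=True)
f=grab_frame('wrist');t=grab_frame('top');save(f,'w3.png')
for n,F in(('w',f),('t',t)):
 for q,z in(('drawer_handle',.06),('pipette',.022),('pipette_nozzle',.033)):
  for r in pinpoint(F,q)[:2]: print(n,q,r['conf'],r['pixel'],onplane(F,r['pixel'],z))
 r=trace(F,'pipette')
 if r:
  m=r[0]['mask'];h=cv2.cvtColor(F['img'],cv2.COLOR_RGB2HSV);b=(m&(h[...,0]>95)&(h[...,0]<130)&(h[...,1]>80)).astype(np.uint8)
  bx=cv2.boxPoints(cv2.minAreaRect(np.argwhere(b)[:,::-1].astype(np.float32)));print(n,r[0]['conf'],[onplane(F,p,.04)[:2] for p in bx])
E
```

```text
clock: 7.85
tool_pos: [0.5343, 0.1646, 0.2416]
orientation: [0.727, 0.687, 0.001, 0.001]
contact_force: [0.3, 0.4, -0.1]
opening: 0.501
w drawer_handle 0.95 [177.0, 149.7] [0.4319 0.2144 0.06  ]
w pipette 0.9 [312.4, 136.9] [0.5778 0.2177 0.022 ]
w pipette_nozzle 0.79 [298.2, 13.2] [0.5652 0.341  0.033 ]
w 0.72 [array([0.5594, 0.2635]), array([0.5825, 0.2649]), array([0.595 , 0.1547]), array([0.5698, 0.1528])]
t drawer_handle 0.3 [180.3, 188.6] [0.581 0.21  0.06 ]
t pipette 0.63 [182.4, 191.1] [0.5784 0.2129 0.022 ]
t 0.57 [array([0.591 , 0.2047]), array([0.5923, 0.1563]), array([0.5695, 0.1554]), array([0.5682, 0.2037])]
```

View pics/w3.png

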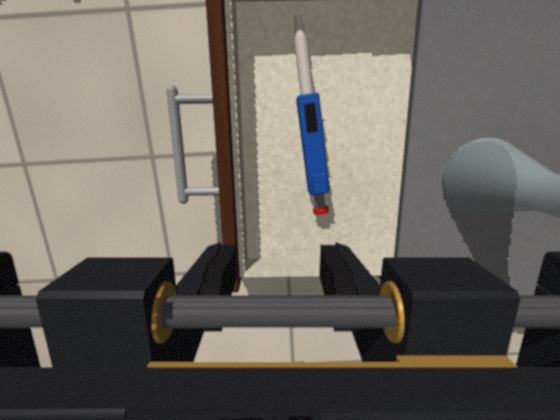

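The picture shows the pipette in the open drawer, hook up. The blue handle runs from (309,95) to (319,192), and the nozzle at (298,18) points to +y, the same way as the rest.

```bash
python3 -m creep '[[[0,0,0,-0.08,0],[0,0,0,-0.08,0],[0.025,0.024,0,0,0],[0.025,0.024,0,0,0],[0,0,0.045,0,0],[0,0,0.045,0,0],[0,0,0.045,0,0],[0,0,0.035,0,0],[0,0,0.015,0,0],[0,0,0,0,0]]]'
```

```text
clock: 9.35
tool_pos: [0.5716, 0.2212, 0.0552]
orientation: [0.667, 0.745, -0.002, -0.001]
contact_force: [-0.3, -0.4, 1.0]
opening: 0.498
```

Run:
```python
from h import *
f=grab_frame('wrist');save(f,'w4.png')
```

```text
(no output)
```

View pics/w4.png

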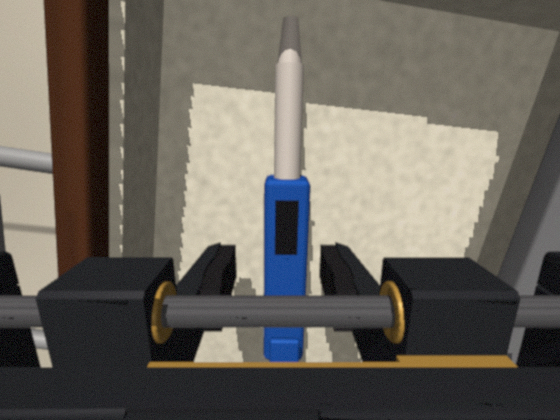

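The handle lies centred between the jaws at about x=286 and in line with them.

```bash
python3 -m creep '[[[0,0.003,0.01,0,0],[0,0,0.007,0,0],[0,0,0,0,0],[0,0,0,0,-1],[0,0,0,0,-1],[0,0,0,0,-1],[0,0,0,0,-1],[0,0,0,0,-1]]]' 25
```

```text
clock: 10.2
tool_pos: [0.576, 0.222, 0.0402]
orientation: [0.667, 0.745, 0.0, 0.0]
contact_force: [-0.8, -0.6, 3.1]
opening: 0.265
```

```bash
python3 -m creep '[[[0,0,-0.01,0,-1],[0,0,-0.025,0,-1],[0,0,-0.035,0,-1],[0,0,-0.035,0,-1],[0,0,-0.035,0,-1],[0,0,-0.01,0,-1],[0,0,0,0.047,-1],[0,0,0,0.048,-1],[0,0,0,0,-1]]]'
python3 - <<'E'
from h import *
np.set_printoptions(precision=4,suppress=True)
f=grab_frame('wrist');g=grab_frame('side');s=observe();print(s['tool_pos'],s['orientation'],s['opening']);u=s['tool_pos'][2]-.018
p=pinpoint(f,'pipette_nozzle')[0]['pixel'];print('nozzle w',p,onplane(f,p,u+.011))
p=pinpoint(g,'pipette_nozzle')[0]['pixel'];print('nozzle s',p,onplane(g,p,u+.011))
cv2.imwrite('pics/w5.png',cv2.resize(np.hstack([f['img'],g['img']])[:,:,::-1],(800,300)))
E
```

```text
clock: 11.1
tool_pos: [0.5753, 0.2215, 0.1891]
orientation: [0.702, 0.712, -0.001, -0.0]
contact_force: [0.5, -0.1, -1.4]
opening: 0.265
[0.5754 0.2216 0.1891] [ 0.7016  0.7125 -0.0006 -0.0002] 0.2675381119054219
nozzle w [283.4, 3.7] [0.5757 0.3399 0.1821]
nozzle s [156.6, 302.1] [0.576  0.3368 0.1821]
```

View pics/w5.png

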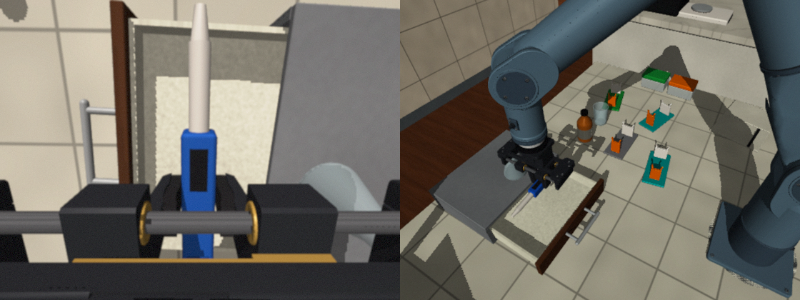

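Held level and straight; nozzle at (200,10) in the left half of the picture.

```bash
python3 -m creep '[[[-0.03,-0.006,0,0,-1],[-0.045,-0.006,0,0,-1],[-0.045,-0.006,0,0,-1],[-0.048,-0.006,0,0,-1],[-0.048,-0.006,0,0,-1],[-0.048,-0.006,0,0,-1],[-0.048,-0.006,0,0,-1],[-0.048,-0.006,0,0,-1],[-0.045,-0.006,0,0,-1],[-0.028,-0.007,0,0,-1]]]'
python3 -m creep '[[[0,0,0.03,0,-1],[0,0,0.02,0,-1],[0,0,0,0,-1]]]'
python3 - <<'E'
from h import *
np.set_printoptions(precision=4,suppress=True)
f=grab_frame('wrist');g=grab_frame('side');t=grab_frame('top');s=observe();print(s['tool_pos'],s['orientation'],s['opening']);u=s['tool_pos'][2]-.018
for n,F in (('w',f),('s',g),('t',t)):
  for r in pinpoint(F,'pipette_nozzle')[:1]:print(n,'nozzle',r['conf'],onplane(F,r['pixel'],u+.011))
  for r in pinpoint(F,'rest_seat')[:4]:print(n,'seat',r['conf'],r['pixel'],onplane(F,r['pixel'],.055))
cr=g['img'][150:270,220:380]
cv2.imwrite('pics/w6.png',np.hstack([cv2.resize(f['img'],(400,300)),cv2.resize(cr,(400,300),interpolation=2)])[:,:,::-1])
E
```

```text
clock: 12.3
tool_pos: [0.5199, -0.2164, 0.1896]
orientation: [0.703, 0.711, -0.001, 0.0]
contact_force: [-0.8, -0.3, -1.3]
opening: 0.266
clock: 12.6
tool_pos: [0.5188, -0.2115, 0.1373]
orientation: [0.702, 0.712, -0.001, -0.002]
contact_force: [-0.9, -0.0, -2.3]
opening: 0.27
[ 0.5216 -0.2117  0.1407] [0.7018 0.7124 0.0003 0.0004] 0.26755509787129633
w nozzle 0.83 [ 0.5181 -0.0954  0.1337]
w seat 0.77 [50.2, 147.0] [ 0.3531 -0.1601  0.055 ]
s seat 0.97 [363.0, 152.7] [ 0.4495 -0.418   0.055 ]
s seat 0.88 [314.4, 184.0] [ 0.5189 -0.2123  0.055 ]
s seat 0.8 [364.9, 217.9] [ 0.3494 -0.158   0.055 ]
s seat 0.56 [299.1, 122.3] [ 0.6976 -0.471   0.055 ]
t nozzle 0.73 [ 0.5203 -0.0911  0.1337]
t seat 0.82 [331.4, 215.2] [ 0.5181 -0.2122  0.055 ]
t seat 0.67 [409.7, 243.0] [ 0.4473 -0.4283  0.055 ]
t seat 0.59 [424.2, 155.7] [ 0.6913 -0.4678  0.055 ]
t seat 0.55 [311.3, 272.1] [ 0.3602 -0.1599  0.055 ]
```

View pics/w6.png

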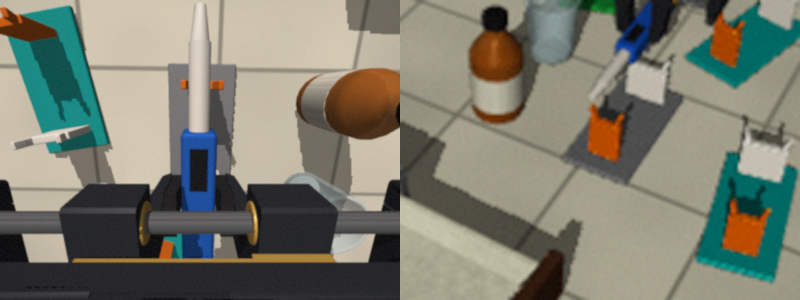

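The wrist view has the shaft between the orange prongs, at about (185,85) and (218,85).

Run:
```python
from h import *
np.set_printoptions(precision=4,suppress=True)
f=grab_frame('wrist');h=cv2.cvtColor(f['img'],cv2.COLOR_RGB2HSV)
o=((h[...,0]<18)&(h[...,1]>170)&(h[...,2]>90));o[:,:235]=0;o[:,330:]=0;o[:90]=0;o[140:]=0
ys,xs=np.nonzero(o)
for y in range(ys.min(),ys.max()+1):
  c=xs[ys==y]; l=c[c<279];r=c[c>=279]
  w=np.nonzero(h[y,240:320,1]<60)[0]+240
  print(y,l[[0,-1]] if len(l) else '',r[[0,-1]] if len(r) else '',onplane(f,(279,y),.07)[:2])
s=observe();print(s['tool_pos'])
for x in(0.,.05,.1): 
  a=np.array(s['tool_pos'])+[ -.015*x,x,-.007];print(proj(f,a))
print(proj(f,[.5185,-.138,.07]),proj(f,[.5205,-.138,.07]),h[118,258:300,1])
```

```text
111 [251 254]  [ 0.5209 -0.1341]
112 [250 258] [302 306] [ 0.5209 -0.1348]
113 [250 261] [295 307] [ 0.5209 -0.1354]
114 [250 262] [295 307] [ 0.5209 -0.136 ]
115 [250 262] [295 307] [ 0.5209 -0.1367]
116 [250 262] [295 307] [ 0.5209 -0.1373]
117 [250 262] [295 307] [ 0.5209 -0.1379]
118 [250 262] [295 307] [ 0.5209 -0.1386]
119 [250 261] [295 307] [ 0.5209 -0.1392]
120 [250 262] [295 307] [ 0.5209 -0.1398]
121 [250 262] [295 307] [ 0.521  -0.1405]
122 [250 257] [295 307] [ 0.521  -0.1411]
123  [295 306] [ 0.521  -0.1417]
[ 0.5212 -0.212   0.1403]
[278.0282 261.0085]
[278.0187 166.1038]
[278.0073  51.7775]
[275.3569 117.071 ] [278.3722 117.1167] [224 203 205 236 191  81  40  30  30  30  29  29  28  27  29  29  28  29
  29  28  28  29  27  30  29  29  31  29  30  27  33  29  28  26  28  52
 122 202 226 224 218 215]
```

```bash
python3 -m creep '[[[0,0,0.02,0,-1],[0,0,0.02,0,-1],[0,0,0.012,0,-1],[0,0,0.006,0,-1],[0,0,0,0,-1]]]'; python3 -m creep '[[[0,0,0.003,0,-1],[0,0,0.003,0,-1],[0,0,0,0,-1]]]'
```

```text
clock: 13.6
tool_pos: [0.5207, -0.2117, 0.0814]
orientation: [0.702, 0.712, -0.0, -0.0]
contact_force: [-0.5, -0.5, -2.0]
opening: 0.264
clock: 13.9
tool_pos: [0.521, -0.212, 0.0759]
orientation: [0.702, 0.712, -0.0, 0.0]
contact_force: [-0.2, 0.5, -1.3]
opening: 0.269
```

```bash
python3 -m creep '[[[0,0,0.002,0,-1],[0,0,0.001,0,-1],[0,0,0,0,-1]]]'
```

```text
clock: 14.2
tool_pos: [0.5211, -0.212, 0.0732]
orientation: [0.702, 0.712, -0.0, 0.0]
contact_force: [-1.3, -0.2, 2.7]
opening: 0.264
```

```bash
python3 -m creep '[[[0,0,0,0,-0.4],[0,0,0,0,-0.3],[0,0,0,0,-0.1],[0,0,0,0,-0.1],[0,0,-0.02,0,-0.1],[0,0,-0.04,0,-0.1],[0,0,-0.045,0,-0.1],[0,0,-0.045,0,-0.1]]]'
python3 - <<'E'
from h import *
np.set_printoptions(precision=4,suppress=True)
f=grab_frame('wrist');g=grab_frame('side');t=grab_frame('top');s=observe();print(s['tool_pos'],s['contact_force'])
for n,F in (('w',f),('s',g),('t',t)):
  for q,z in(('pipette',.055),('pipette_nozzle',.066)):
    for r in pinpoint(F,q)[:1]:print(n,q,r['conf'],onplane(F,r['pixel'],z))
  for r in pinpoint(F,'drawer_handle')[:1]:print(n,'handle',r['conf'],onplane(F,r['pixel'],.06))
cr=g['img'][150:270,220:380]
cv2.imwrite('pics/w7.png',np.hstack([cv2.resize(f['img'],(400,300)),cv2.resize(cr,(400,300),interpolation=2)])[:,:,::-1])
E
```

```text
clock: 15.0
tool_pos: [0.5206, -0.2117, 0.2243]
orientation: [0.702, 0.712, -0.0, -0.0]
contact_force: [0.8, 0.5, 0.0]
opening: 0.45
[ 0.5228 -0.2125  0.2259] [-0.1575  0.0175 -0.8829]
w pipette 0.9 [ 0.5246 -0.2155  0.055 ]
w pipette_nozzle 0.74 [ 0.5207 -0.0925  0.066 ]
s pipette 0.92 [ 0.5202 -0.2218  0.055 ]
s pipette_nozzle 0.82 [ 0.5206 -0.1035  0.066 ]
s handle 0.88 [0.4305 0.2162 0.06  ]
t pipette 0.56 [ 0.5267 -0.2232  0.055 ]
t pipette_nozzle 0.62 [ 0.5305 -0.0904  0.066 ]
t handle 0.94 [0.439 0.215 0.06 ]
```

View pics/w7.png

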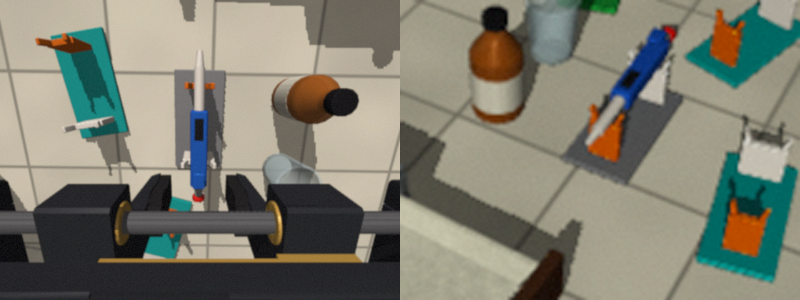

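The pipette is seated in both forks, hook up, and the bottle and beaker are untouched. Next is the drawer, pushing on its bar with the jaws shut.

```bash
python3 -m creep '[[[0.03,-0.0145,0,0.006,-1],[0.042,-0.0145,0,0.006,-1],[0.045,-0.0145,0,0.006,-1],[0.045,-0.0145,0,0.006,-1],[0.045,-0.0145,0,0.006,-1],[0.045,-0.0145,0,0.006,-1],[0.045,-0.0145,0,0.006,-1],[0.045,-0.0145,0,0.006,-1],[0.045,-0.0145,0,0.006,-1],[0.037,-0.0145,0,0.006,-1]]]' 20
python3 -m creep '[[[0,0,0,0,-1],[0,0,0.045,0,-1],[0,0,0.045,0,-1],[0,0,0.045,0,-1],[0,0,0.03,0,-1],[0,0,0,0,-1]]]'
```

```text
clock: 16.6
tool_pos: [0.3808, 0.2163, 0.223]
orientation: [0.723, 0.691, 0.0, -0.0]
contact_force: [0.5, -0.0, 0.5]
opening: 0.007
clock: 17.2
tool_pos: [0.3795, 0.2118, 0.0548]
orientation: [0.723, 0.691, -0.004, -0.001]
contact_force: [-0.4, 0.1, 0.4]
opening: 0.003
```

```bash
python3 -m creep '[[[0,0.02,0,0,-1],[0,0.015,0,0,-1],[0,0.02,0,0,-1],[0,0.025,0,0,-1],[0,0.025,0,0,-1],[0,0.025,0,0,-1],[0,0.025,0,0,-1],[0,0.02,0,0,-1],[0,0.008,0,0,-1],[0,0,0,0,-1]]]'
python3 -m creep '[[[0,0.004,0,0,-1],[0,0.004,0,0,-1],[0,0,0,0,-1]]]'
```

```text
clock: 18.2
tool_pos: [0.566, 0.2049, 0.0591]
orientation: [0.724, 0.69, 0.001, 0.0]
contact_force: [-0.4, 0.5, -0.8]
opening: 0.006
clock: 18.5
tool_pos: [0.5725, 0.2051, 0.058]
orientation: [0.723, 0.691, 0.0, 0.0]
contact_force: [0.2, -0.3, -0.9]
opening: 0.0
```

```bash
python3 -m creep '[[[0,0.004,0,0,-1],[0,0.004,0,0,-1],[0,0,0,0,-1]]]'
python3 - <<'E'
from h import *
np.set_printoptions(precision=4,suppress=True)
g=grab_frame('side');t=grab_frame('top');s=observe();print(s['tool_pos'],s['contact_force'])
for n,F in (('s',g),('t',t)):
  for r in pinpoint(F,'drawer_handle')[:1]:print(n,'handle',r['conf'],onplane(F,r['pixel'],.06))
cr=g['img'][190:340,60:260]
cv2.imwrite('pics/w8.png',cv2.resize(cr,(800,600),interpolation=2)[:,:,::-1])
E
```

```text
clock: 18.8
tool_pos: [0.5813, 0.2047, 0.0579]
orientation: [0.723, 0.691, 0.0, 0.0]
contact_force: [-0.5, -0.4, 0.0]
opening: 0.004
[0.5807 0.2047 0.0578] [0.4398 0.7681 0.0575]
s handle 0.91 [0.6073 0.2095 0.06  ]
t handle 0.6 [0.6122 0.2134 0.06  ]
```

View pics/w8.png

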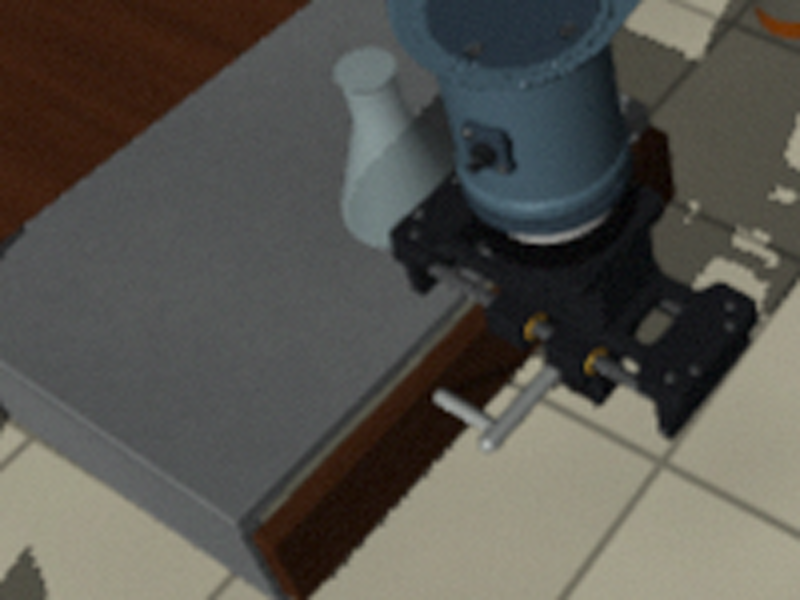

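The bar is almost home, with the flask standing behind the gripper. I'll push on in small steps until the force rises.

```bash
python3 -m creep '[[[0,0.003,0,0,-1],[0,0,0,0,-1]]]';python3 -m creep '[[[0,0.003,0,0,-1],[0,0,0,0,-1]]]'
```

```text
clock: 19.2
tool_pos: [0.5833, 0.2047, 0.0577]
orientation: [0.723, 0.691, -0.0, -0.0]
contact_force: [-1.7, -0.4, 0.3]
opening: 0.002
clock: 19.4
tool_pos: [0.5835, 0.2047, 0.0576]
orientation: [0.723, 0.691, -0.003, -0.001]
contact_force: [-10.6, -1.0, 8.5]
opening: 0.006
```

```bash
python3 -m creep '[[[0,0.001,0,0,-1],[0,0,0,0,-1],[0,-0.006,0,0,-1],[0,-0.03,0,0,-1],[0,-0.03,-0.02,0,-1],[0,0,-0.045,0,-1],[0,0,-0.045,0,-1],[-0.045,0,-0.045,0,-1],[-0.045,0,0,0,-1],[0,0,0,0,-1]]]'
python3 - <<'E'
from h import *
np.set_printoptions(precision=4,suppress=True)
f=grab_frame('wrist');g=grab_frame('side');t=grab_frame('top');s=observe();print(s['tool_pos'],s['contact_force'])
for n,F in (('w',f),('s',g),('t',t)):
  for q,z in(('drawer_handle',.06),('flask',.09),('reagent_bottle',0),('beaker',0),('pipette',.055),('pipette_nozzle',.066)):
    for r in pinpoint(F,q)[:1]:print(n,q,round(r['conf'],2),onplane(F,r['pixel'],z))
cv2.imwrite('pics/w9.png',np.hstack([cv2.resize(f['img'],(400,300)),cv2.resize(g['img'][80:350,20:380],(400,300),interpolation=2)])[:,:,::-1])
E
```

```text
clock: 20.4
tool_pos: [0.5194, 0.1198, 0.2039]
orientation: [0.726, 0.687, -0.001, 0.003]
contact_force: [0.1, -0.2, -0.6]
opening: 0.005
[0.5181 0.1272 0.2032] [0.5099 0.771  0.3405]
w drawer_handle 0.83 [0.6013 0.2084 0.06  ]
w flask 0.59 [0.7275 0.1786 0.09  ]
s drawer_handle 0.62 [0.6034 0.2103 0.06  ]
s flask 0.72 [0.7442 0.1746 0.09  ]
s beaker 0.91 [ 0.6656 -0.2786  0.    ]
s pipette 0.84 [ 0.518  -0.2197  0.055 ]
s pipette_nozzle 0.63 [ 0.5254 -0.0927  0.066 ]
t drawer_handle 0.59 [0.6107 0.2141 0.06  ]
t flask 0.5 [ 0.5218 -0.0941  0.09  ]
t reagent_bottle 0.59 [ 0.6701 -0.1595  0.    ]
t beaker 0.67 [ 0.6638 -0.2794  0.    ]
t pipette 0.89 [ 0.5304 -0.2234  0.055 ]
t pipette_nozzle 0.78 [ 0.5212 -0.0915  0.066 ]
```

View pics/w9.png

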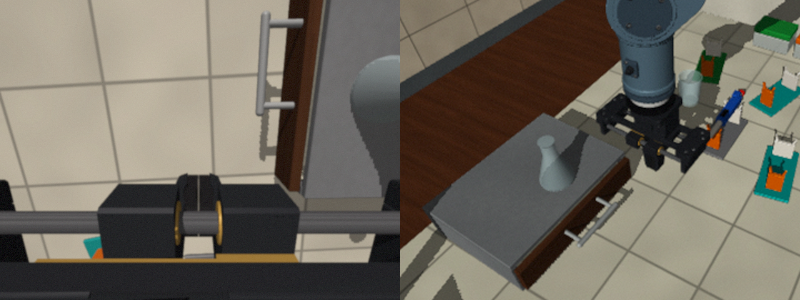

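Drawer flush, pipette seated, flask, bottle and beaker in place, and the robot is clear of everything.

```bash
python3 -c "
from station import *
print(hand_in())"
```

```text
the job is handed in; nothing more can be done
None
```

The job is handed in, at about 20.5 s on the robot's clock against the 62 s limit; no verdict was reported. I pulled the drawer open to its stop by the handle and lifted the pipette out. I set it on the grey rest, let go only once contact was felt, then pushed the drawer shut.

**Pipette:** the close picture after release showed it hook up in both forks. At the last check the nozzle was within about 7 mm of where it should be, about as closely as the networks agree.

**Drawer:** it stopped hard at about 11 N, and the last picture shows the front flush. I measured about 172 mm of closing travel from the open stop, against 170 mm nominal.

**Flask, bottle and beaker:** they show no real movement.
- **Flask:** the wrist camera has it in place. The side camera put it about 10 mm from its first reading, which I take as network error because the gripper never came closer than roughly 15 mm by my estimate. The top camera gave a false flask reading at low confidence, on the pipette.
- **Bottle and beaker:** both read within 10 mm of their first readings; only the top camera found the bottle.

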